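Mount the hook post and hang the scrap pail

ROBOT

A 6-joint arm with a two-finger parallel gripper is mounted at the origin on the work surface. World frame = base frame: x ahead of the robot, y to its left, z up, the work surface at z = 0. Lengths are in m, angles in rad, forces in N, time in s.
With the tool pointing down it reaches from about 0.375 to 0.75 m from the base axis. Payload 9 kg.
Tool frame: the origin (TCP) lies on the centre line of the jaws, within the pads' length; the fingertips stand 22 mm ahead of it and the grasp point (between the pads) lies 3 mm ahead of it (r.tcp_to_tips is the z of the fingertips in the tool frame, in m); z points along the fingers, y is the line along which they close (so a half turn about z gives the same grasp; the last joint's range is limited). The gripper opens to 85 mm and grips with 20 to 120 N. Pads are 22 mm wide; open, the fingers measure 114 mm over their backs; the gripper's body (76 mm by 85 mm) begins 54 mm behind the grasp point. The pads swing forward as they close: fully open they stand 13 mm farther back than shut.
Start: joints at [1.014, 0.104, 0.097, 1.564, 0, 1.353], TCP at [0.199, 0.566, 0.253] pointing down, gripper open.
Joint ranges: [-2.99, 2.99], [-0.84, 1.86], [-1.1, 1.16], [-1.84, 2.11], [-1.51, 1.56], [-3.14, 3.14]. Speed limits (rad/s): [2.22, 2.22, 2.57, 3.14, 3.14, 3.14].

INTERFACE

Orientations are given as a 3x3 rotation matrix whose columns are the frame's x, y, z axes.
In Python, from plant import r gives the robot as it stands.
- The arm moves only by the shell command python3 -m handwheel 'ROWS' [FORCE]. ROWS is a JSON object of lists of equal length, an entry for each row: "claw": the opening, from -1 (shut) to 1 (fully open); "delta_pos": the shift along the tool's x, y, z in cm, a list of three; "spin": the turn about the tool's z in rad. A call has 1 to 12 rows; each row is the pose to reach, as a shift and turn from the pose commanded when the call began, along the tool's axes at that moment; what a row does not reach only later rows make up. A row lasts 1/8 s, in which the tool goes at most 62.5 mm and 10.7 degrees, less where a joint would pass 70% of its speed; a pose out of reach is approached as far as the arm can. A call with a gripper value outside its range is refused whole. The fingers move at their own pace and stop on an object; FORCE is the grip in N (left out, the last holds). Time passes only in rows, so rows that repeat a pose let the fingers close. It gives the time, the measured TCP pose, the force, the opening and the grip force at its end, in the units of the state.
- r.get_state(): the state, without advancing time (a new reading comes with each control period).
- r.grab_frame(name): name is "side" or "top"; returns a dict with "pixels" (420x560x3 uint8, red, green, blue), "fx", "fy", "cx", "cy" (pixels), "cam_to_world" (4x4, takes a point from camera to world coordinates). Camera axes: x right, y up, looking along -z (the intrinsics and any distortion apply to the point x, -y, -z); pixel columns grow to the right and rows downward; lengths in m; the calibration is good to about 2 mm. A picture is of the moment at which its call begins. There is no depth.
- r.close_job(): hands the job in; it is judged then, once.
The state is a dict: "t": time; "joint_pos": joint angles; "dq": joint speeds; "joint_torque": joint torques, N m; "ee_pos": TCP position; "orientation": TCP orientation; "ft_force": force on the tool from outside, world axes, zero at the start; "torque": the same for the moment, N m; "opening": finger opening in m; "grip_force": force on a finger pad.
Only numpy, scipy, OpenCV 4.12 (cv2) and the standard library are available. Lean on these libraries where they do the work, as an engineer would, in place of code of your own. Each camera call takes 0.05 s, during which the arm holds its last target. There are 200 camera calls.

TASK

Mount the hook post in the bench rail: take it from its wooden holder, lower its T-foot through the rail's slot until the flange sits down on the rail, then give it a quarter turn so the foot locks under the lips and the hook arm points straight out from the rail towards the robot. Then hang the blue scrap pail on it, with the middle of the pail's black handle grip resting in the dip of the hook, so that it hangs upright and free, and let go. Leave everything else on the bench where it is.

Things in the scene. Friction and masses are not known exactly. Their poses are not given: they have to be found in the camera images.
- rail: Fixed aluminium T-slot rail, 340 mm long (y), 60 mm wide (x; -x is the robot's side), 24 mm high, black end caps. Origin: centre of its underside. A slot 16 mm wide runs along the middle of its top, full length; its lips are 6 mm thick, their top inner edges chamfered 3 mm. Under the lips is a cavity 46 mm wide, 12 mm deep.
- rail_slot (a point): Centre of the slot's mouth, midway along the rail and level with its top face (24 mm over the bench). Axes as the rail's.
- holder: Fixed wooden block, 80 (x) by 150 (y) by 34 mm high, in which the hook post stands at the start. Origin: centre of its underside. Its pocket is 38 mm square, 22 mm deep, centred 30 mm towards -y. Two spare black knobs are fixed in its +y half, their tops 54 mm over the bench.
- holder_pocket (a point): Centre of the pocket's mouth in the holder's top face.
- post: Loose upright hook post, 0.33 to 0.53 kg: square 20 mm aluminium profile (faces square to x and y) from a flange up to z = 275 mm. z runs up the post, x along the hook arm. Origin: centre of the underside of the flange, a steel disc 52 mm across, 6 mm thick, that rests on the holder at the start. A black 32 mm bracket at z 175 to 205 mm carries the arm.
- post_top (a point): Centre of the post's black top end, z = 275 mm in its frame. The top 65 mm of the post is plain 20 x 20 mm profile, free for gripping.
- t_foot (a point): Centre of the T-foot's head, 11.5 mm below the post's origin. Head: 32 mm long (the post's x, as the arm), 11 mm wide (y), 8 mm thick, its underside 15.5 mm below the flange, on a round neck 11 mm thick, 7.5 mm long. It enters the slot with the arm along the rail; turned a quarter, it is locked under the lips with 1.5 mm play.
- hook_seat (a point): Point on the post at x = 95 mm, z = 191 mm: where the axis of the pail's grip lies when it rests in the dip of the hook. The hook is a red rod 10 mm thick running out along +x, with a flat saddle 16 mm wide (y), 20 mm long in the dip, top 6 mm below this point; beyond, it turns up to a tip at x = 122 mm, top at z = 210 mm.
- pail: Loose blue pail, 0.17 to 0.32 kg, 100 mm across the rim, 80 mm the foot, 78 mm high, open. Origin: centre of its underside, z up. Its wire handle stands up in the pail's y-z plane, on a pivot (along y, z = 70 mm) stiff enough to stay where it is put; it starts within 0.12 rad of upright.
- bail_grip (a point): Centre of the handle's grip: straight black sleeve, 12 mm thick, 92 mm long along the pail's y, 158 mm over the pail's underside when upright (88 mm from the pivot). Below it 74 mm of open height down to the rim, 106 mm between the side wires. The hook needs the sleeve's middle, so hold it beside the middle. Axes: pail's when upright.
- foam_a: White foam offcut 70 x 36 x 20 mm, loose; leave it. Origin under its centre.
- foam_b: White foam offcut 60 x 40 x 24 mm, loose; leave it. Origin under its centre.
- tape: Yellow roll of tape lying flat, 84 mm diameter, 25 mm high, loose; leave it. Origin under its centre.
- ruler: Yellow ruler 300 x 28 x 5 mm, loose, behind the rail; leave it.
- knife: Orange cutter knife about 145 mm long, 18 mm high, loose; leave it.
- tub: White lidded tub, 90 mm diameter, 85 mm high, loose; leave it. Origin under its centre.
- glue: Black glue bottle with red cap, 60 mm diameter, 160 mm high, loose; leave it. Origin under its centre.
Things that resemble listed ones, but are neither listed nor needed, are in the scene too. What is shaped like the pail but green or orange is not meant.

How it is judged:
On the way, in this order (a step that is already met when the one before it is completed fails the run):
1. the hook post's foot is through the slot and its flange is down on the rail, the post upright (z of post in the frame of rail between 0.02 and 0.0275 m and x of post in the frame of rail between -0.008 and 0.008 m and y of post in the frame of rail between -0.16 and 0.16 m and angle between post's own z axis and vertical below 0.1 rad), for 0.1 s.
2. the post, still down on the rail, is turned a quarter so that the arm points straight out from the rail on the robot's side (within 12 degrees), before the pail is hung (z of post in the frame of rail between 0.02 and 0.0275 m and angle between the x axis of post and the x axis of rail, either way round below 0.21 rad and x of hook_seat in the frame of rail below -0.06 m and angle between post's own z axis and vertical below 0.1 rad and contact force between pail and post below 0.1 N), for 0.2 s.
At the end, for the whole second after the job is handed in: Post upright (0.1 rad) in the rail, flange down (3.5 mm), within 8 mm of the slot's middle line, arm out on the robot's side within 12 degrees of square; pail hanging from it at rest, clear of the bench, within 17 degrees of upright, mid-grip within 15, 20, 10 mm (x, y, z) of the hook seat (z of post in the frame of rail between 0.02 and 0.0275 m and x of post in the frame of rail between -0.008 and 0.008 m and angle between the x axis of post and the x axis of rail, either way round below 0.21 rad and x of hook_seat in the frame of rail below -0.06 m and angle between post's own z axis and vertical below 0.1 rad and x of bail_grip in the frame of hook_seat between -0.015 and 0.015 m and y of bail_grip in the frame of hook_seat between -0.02 and 0.02 m and z of bail_grip in the frame of hook_seat between -0.01 and 0.01 m and contact force between pail and post above 0.8 N and height (world z) of pail above 0.035 m and angle between pail's own z axis and vertical below 0.3 rad and linear speed of pail below 0.1 m/s and linear speed of post below 0.03 m/s); the robot touches nothing.
It fails at once if a bystander is shifted by more than 30 mm or knocked over (distance of any of foam_a, foam_b, tape, ruler, knife, tub, glue from where it was at the start of the episode above 0.03 m or angle between any of tub, glue's own z axis and vertical above 0.6 rad).
It also fails if it takes over 69 s, if anything falls off the work surface, if the arm or the gripper's body presses on something with over 40 N, if the wrist force passes 120 N, or if a joint passes its speed limit or range.

## Working session

There is one attempt and no reset: what is moved stays moved. The work goes in short steps, Python scripts to look and compute and a shell command to move; the robot and the scene stay as the last step left them, time stands still between calls to the robot, and variables do not carry over. Pictures are saved under pics/ and viewed, at most 10 in all, crops included, and the job is handed in when it is done.

```bash
ls; mkdir -p pics; cat > h.py <<'E'
import numpy as np, cv2
from plant import r
def grab(n):
    f=r.grab_frame(n); f['bgr']=cv2.cvtColor(f['pixels'],cv2.COLOR_RGB2BGR); return f
def ray(f,u,v):
    T=np.array(f['cam_to_world']); d=np.array([(u-f['cx'])/f['fx'],-(v-f['cy'])/f['fy'],-1.])
    return T[:3,3],T[:3,:3]@d
def onz(f,u,v,z):
    o,d=ray(f,u,v); return o+d*(z-o[2])/d[2]
def tri(f,a,g,b):
    o,d=ray(f,*a);p,e=ray(g,*b); d=d/np.linalg.norm(d);e=e/np.linalg.norm(e)
    s=np.linalg.lstsq(np.c_[d,-e],p-o,rcond=None)[0]
    P,Q=o+s[0]*d,p+s[1]*e; return (P+Q)/2,np.linalg.norm(P-Q)
def proj(f,P):
    T=np.array(f['cam_to_world']); c=T[:3,:3].T@(np.array(P)-T[:3,3])
    return f['fx']*c[0]/-c[2]+f['cx'], f['cy']-f['fy']*c[1]/-c[2]
E
python3 - <<'E'
from h import *
a=grab('top');b=grab('side')
for n,f in(('top',a),('side',b)):
    cv2.imwrite(f'pics/{n}0.png',f['bgr']); print(n,[k for k in f],f['fx'],f['fy'],f['cx'],f['cy'],np.round(f['cam_to_world'],3).tolist())
print(r.get_state())
E
```

```text
pics
top ['pixels', 'fx', 'fy', 'cx', 'cy', 'cam_to_world', 'bgr'] 395.38979523734764 395.38979523734764 280.3903812891556 210.2380545644706 [[0.012, 0.998, -0.067, 0.472], [-1.0, 0.01, -0.021, -0.018], [-0.021, 0.067, 0.998, 1.249], [0.0, 0.0, 0.0, 1.0]]
side ['pixels', 'fx', 'fy', 'cx', 'cy', 'cam_to_world', 'bgr'] 445.71611498417593 445.71611498417593 277.60434326623806 206.2391548917696 [[0.993, 0.104, -0.065, 0.47], [-0.121, 0.774, -0.621, -0.701], [-0.014, 0.625, 0.781, 1.042], [0.0, 0.0, 0.0, 1.0]]
{'t': 0.1, 'joint_pos': array([ 1.01431496e+00,  1.04637793e-01,  9.65477478e-02,  1.56386208e+00,
       -2.14162741e-05,  1.35307574e+00]), 'dq': array([ 0.0007327 ,  0.00092414,  0.00243971, -0.00072327, -0.00076324,
        0.00052716]), 'joint_torque': array([ 5.50046854e-03, -5.58203101e+01,  5.04723573e+01,  1.30013184e-02,
       -3.14347344e-04, -1.63400932e-05]), 'ee_pos': array([0.19925999, 0.56567289, 0.25260149]), 'orientation': array([[-9.43167142e-01,  3.32318208e-01, -5.92306995e-04],
       [ 3.32318658e-01,  9.43166647e-01, -9.92717960e-04],
       [ 2.28745949e-04, -1.13313363e-03, -9.99999332e-01]]), 'ft_force': array([ 0.73331479,  0.33779058, -0.15024052]), 'torque': array([ 0.01679585, -0.03122168, -0.01584002]), 'grip_force': 0.0, 'opening': 0.08565031914499098}
```

View pics/top0.png

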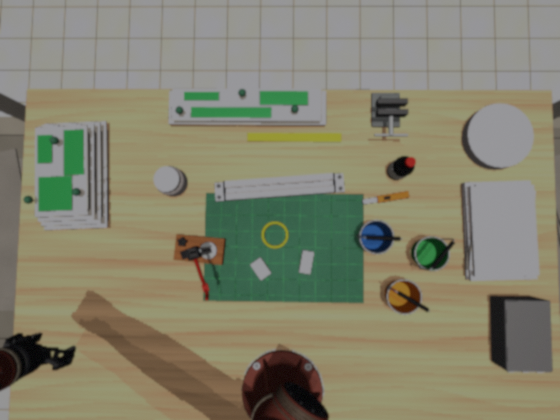

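View pics/side0.png

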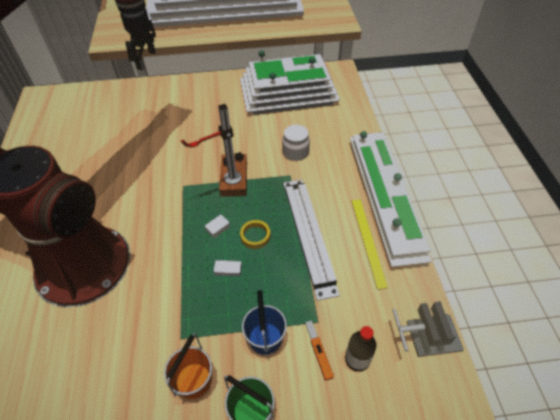

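Top view: the post stands in the holder at about (205,250), with its red arm running to (206,295). The rail runs from (218,190) to (342,183).

Candidates for the pail:
- blue at (376,237)
- green at (431,253)
- orange at (403,295)

By the description it is the blue one. The only red-armed post is the one in the holder, whose spare black knob is at (183,241). A close crop of both follows.

```bash
python3 - <<'E'
from h import *
t=cv2.imread('pics/top0.png');s=cv2.imread('pics/side0.png')
z=lambda im,x,y,w,h,k:cv2.resize(im[y:y+h,x:x+w],None,fx=k,fy=k,interpolation=cv2.INTER_CUBIC)
c=np.zeros((600,800,3),np.uint8)
for im,x,y,w,h,k,X,Y in((t,168,168,80,60*2//1-40,5,0,0),(t,168,225,80,80,5,0,200)):pass
a=z(t,165,165,80,140,4);c[0:560,0:320]=a
b=z(t,350,205,60,60,4);c[0:240,330:570]=b
d=z(s,175,95,80,110,4)[:, :];d=cv2.resize(d,(220,302));c[0:302,575:795]=d
e=z(s,225,280,70,80,4);c[250:570,330:610]=0;c[250:570,330:610]=e
cv2.imwrite('pics/c1.png',c)
E
```

```text
(no output)
```

View pics/c1.png

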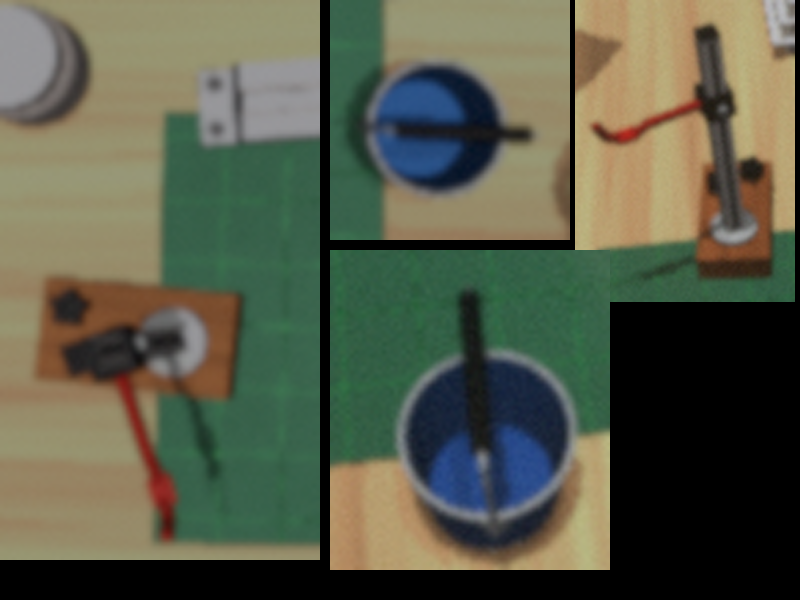

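The crops confirm it: blue pail with a black grip lying along image x, post with its flange at about top (208,250) and its top end at about (183,254), and red arm going towards the robot. Now I'll measure them.

```bash
cat > m.py <<'E'
from h import *
def roi(m,x0,y0,x1,y1):
    o=np.zeros_like(m);o[y0:y1,x0:x1]=m[y0:y1,x0:x1];return o
def big(m):
    c,_=cv2.findContours(m,cv2.RETR_EXTERNAL,cv2.CHAIN_APPROX_NONE);return max(c,key=cv2.contourArea)
def hsv(f): return cv2.cvtColor(f['bgr'],cv2.COLOR_BGR2HSV)
def dark(f): 
    h=hsv(f); return ((h[...,2]<55)*255).astype(np.uint8)
def red(f):
    h=hsv(f); return (((h[...,0]<8)|(h[...,0]>172))&(h[...,1]>130)&(h[...,2]>60)).astype(np.uint8)*255
E
python3 - <<'E'
from m import *
a=grab('top');b=grab('side')
h=hsv(a)
# rail
m=roi(((h[...,1]<45)&(h[...,2]>90)).astype(np.uint8)*255,205,168,355,206)
c=big(m);R=cv2.minAreaRect(c);bx=cv2.boxPoints(R);print('rail px',R)
P=np.array([onz(a,*p,.024) for p in bx]);print('rail corners',P.round(3).tolist(),'ctr',P.mean(0).round(4),[np.linalg.norm(P[i]-P[(i+1)%4]).round(3) for i in range(2)])
# flange
m=roi(((h[...,1]<45)&(h[...,2]>90)).astype(np.uint8)*255,198,235,222,265)
c=big(m);(fc,rad)=cv2.minEnclosingCircle(c);print('flange',fc,rad,onz(a,*fc,.040).round(4))
# holder
m=roi(((h[...,0]>4)&(h[...,0]<14)&(h[...,1]>110)).astype(np.uint8)*255,168,228,232,270)
R=cv2.minAreaRect(big(m));bx=cv2.boxPoints(R);P=np.array([onz(a,*p,.034) for p in bx]);print('holder',R,P.round(3).tolist())
# arm red
for n,f,bo in(('top',a,(185,250,215,305)),('side',b,(178,120,235,150))):
    q=roi(red(f),*bo);y,x=np.nonzero(q);print(n,'red',x.min(),x.max(),y.min(),y.max(),len(x))
    v,_=[cv2.fitLine(np.c_[x,y].astype(np.float32),2,0,.01,.01).ravel(),0];print(v)
    if n=='top':
        for yy in(262,270,280,290,296): 
            xs=x[y==yy];print(yy,xs.mean() if len(xs) else None, onz(f,xs.mean(),yy,.22).round(4) if len(xs) else '')
# post top
print('posttop',tri(a,(183,254),b,(222.6,107)))
# pail
B=((h[...,0]>100)&(h[...,0]<125)&(h[...,1]>100)).astype(np.uint8)*255
c=big(cv2.morphologyEx(roi(B,350,210,402,265),cv2.MORPH_CLOSE,np.ones((9,9))))
pc,pr=cv2.minEnclosingCircle(c);print('pail',pc,pr,onz(a,*pc,.078).round(4))
for n,f,bo in(('top',a,(362,231,405,246)),('side',b,(252,286,270,335))):
    hh=hsv(f);q=roi(((hh[...,2]<50)&(hh[...,1]<140)).astype(np.uint8)*255,*bo);rr=cv2.minAreaRect(big(q));print(n,'grip',rr)
E
```

```text
rail px ((278.96685791015625, 186.04830932617188), (21.48349952697754, 130.7492218017578), 85.80233001708984)
rail corners [[0.646, 0.22, 0.024], [0.679, -0.187, 0.024], [0.612, -0.192, 0.024], [0.578, 0.214, 0.024]] ctr [0.6289 0.0137 0.024 ] [np.float64(0.409), np.float64(0.067)]
flange (208.0, 250.0) 8.485381126403809 [0.4282 0.2274 0.04  ]
holder ((198.7717742919922, 252.7969970703125), (47.86888885498047, 32.59913635253906), 6.115502834320068) [[0.376, 0.334, 0.034], [0.476, 0.327, 0.034], [0.462, 0.179, 0.034], [0.363, 0.188, 0.034]]
top red 193 208 258 299 136
[  0.31697717   0.94843316 201.82353    279.14706   ]
262 196.0 [0.4032 0.2214 0.22  ]
270 198.5 [0.3827 0.2143 0.22  ]
280 202.0 [0.3571 0.2046 0.22  ]
290 205.5 [0.3317 0.1948 0.22  ]
296 206.5 [0.3164 0.1919 0.22  ]
side red 182 220 131 146 104
[  0.9295169   -0.36877948 201.85577    139.4423    ]
posttop (array([0.42863163, 0.23395484, 0.30236572]), np.float64(0.0026364931379313935))
pail (376.0, 236.5) 15.041708946228027 [ 0.4752 -0.2755  0.078 ]
top grip ((382.5346374511719, 238.3318634033203), (5.953166961669922, 30.931495666503906), 87.61405944824219)
side grip ((260.7256164550781, 310.030517578125), (38.430179595947266, 6.51546049118042), 83.6598129272461)
```

```bash
python3 - <<'E'
from m import *
t=cv2.imread('pics/top0.png');s=cv2.imread('pics/side0.png')
z=lambda im,x,y,w,h,k:cv2.resize(im[y:y+h,x:x+w],None,fx=k,fy=k,interpolation=cv2.INTER_CUBIC)
c=np.zeros((600,800,3),np.uint8)
c[0:210,0:800]=cv2.resize(t[168:206,208:352],(800,210),interpolation=cv2.INTER_CUBIC)
c[215:515,0:300]=z(t,172,235,30,30,10)
c[215:515,310:610]=z(s,205,95,30,30,10)
c[215:515,620:800]=z(s,280,170,60,100,3)[:300]
cv2.imwrite('pics/c2.png',c)
E
```

```text
(no output)
```

View pics/c2.png

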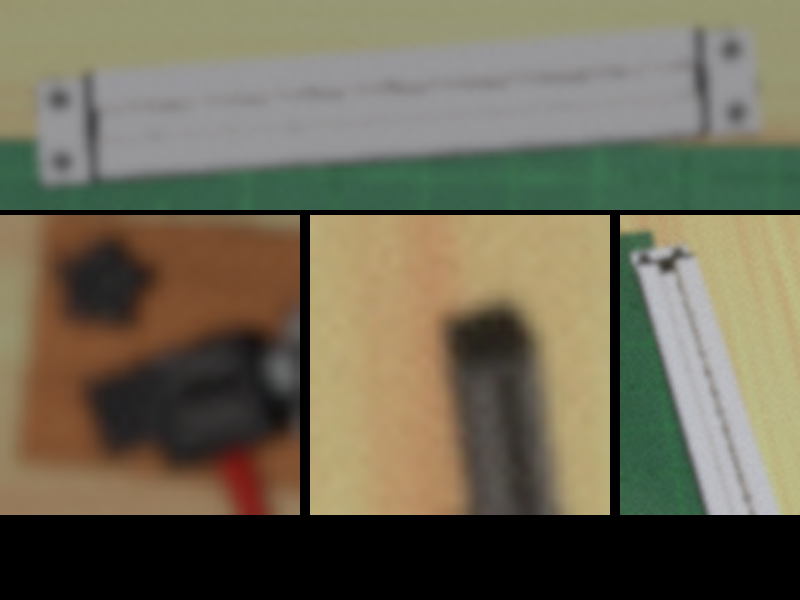

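The rail's top runs between its black cap lines at top px (224.6,190.5) and (334,183), with the slot line in the middle. The post's top end is at top px (185.9,254.3) and side px (222.8,106.8).

```bash
cat >> h.py <<'E'
def toolmove(target,yaw_y=None):
    """tool-frame cm shift and spin to bring TCP to target with tool-y at given yaw (mod pi)"""
    s=r.get_state();R=np.array(s['orientation']);d=R.T@(np.array(target)-s['ee_pos'])*100
    y=np.arctan2(R[1,1],R[0,1]); out=None
    if yaw_y is not None:
        out=-((yaw_y-y+np.pi/2)%np.pi-np.pi/2)
    print('tcp',s['ee_pos'].round(4),'tooly yaw',y.round(3),'-> dpos cm',d.round(2),'spin',out,'q',s['joint_pos'].round(2))
E
python3 - <<'E'
from h import *
a=grab('top');b=grab('side')
print('top',tri(a,(185.9,254.3),b,(222.8,106.8)),onz(a,185.9,254.3,.309))
L=onz(a,224.6,190.4,.024);R=onz(a,334,182.9,.024);d=L-R;print('rail',L,R,(L+R)/2,np.linalg.norm(d),np.arctan2(-d[0],d[1]))
toolmove([.428,.231,.36],np.deg2rad(20.4));toolmove([.428,.231,.36],np.deg2rad(110.4))
E
```

```text
top (array([0.4289851 , 0.22494624, 0.31010075]), np.float64(0.00386302361045016)) [0.42699929 0.22524194 0.309     ]
rail [0.61366828 0.18297182 0.024     ] [ 0.64028018 -0.15804164  0.024     ] [0.62697423 0.01246509 0.024     ] 0.34205025026052566 0.07787984203306568
tcp [0.1993 0.5658 0.2531] tooly yaw 1.232 -> dpos cm [-32.69 -23.99 -10.69] spin 0.8759877955436903 q [1.01 0.1  0.1  1.56 0.   1.35]
tcp [0.1993 0.5658 0.2531] tooly yaw 1.232 -> dpos cm [-32.69 -23.99 -10.69] spin -0.6948085312512062 q [1.01 0.1  0.1  1.56 0.   1.35]
```

```bash
python3 -m handwheel '{"claw":[0.3,0.3,0.3,0.3,0.3,0.3,0.3,0.3,0.3,0.3,0.3,0.3],"delta_pos":[[0,0,-6],[0,0,-11.7],[-5,-3.7,-11.7],[-10,-7.4,-11.7],[-15,-11.1,-11.7],[-20,-14.9,-11.7],[-25,-18.6,-11.7],[-30,-22.3,-11.7],[-32.8,-24.4,-11.7],[-32.8,-24.4,-11.7],[-32.8,-24.4,-11.7],[-32.8,-24.4,-11.7]],"spin":[0,0,0.1,0.25,0.4,0.55,0.7,0.8,0.909,0.909,0.909,0.909]}' 60
python3 - <<'E'
from h import *
toolmove([.428,.2265,.285],np.deg2rad(18.5))
a=grab('top');b=grab('side')
z=lambda im,x,y,w,h,k:cv2.resize(im[y:y+h,x:x+w],None,fx=k,fy=k,interpolation=cv2.INTER_CUBIC)
c=np.zeros((600,800,3),np.uint8);c[0:480,0:400]=z(a['bgr'],160,225,50,60,8);c[0:480,405:800]=z(b['bgr'],190,70,50,60,8)[:,:395]
cv2.imwrite('pics/c3.png',c)
E
```

```text
t: 1.8
ee_pos: [0.4271, 0.2276, 0.3705]
orientation: [[-0.319, 0.948, 0.0], [0.948, 0.319, 0.0], [0.0, 0.0, -1.0]]
ft_force: [-0.5, 0.3, -0.1]
opening: 0.0556
grip_force: 0.0
tcp [0.4271 0.2276 0.3705] tooly yaw 0.325 -> dpos cm [-0.13  0.04  8.55] spin 0.0022886368655474776 q [ 0.22 -0.18  0.03  1.79  0.    1.46]
```

View pics/c3.png

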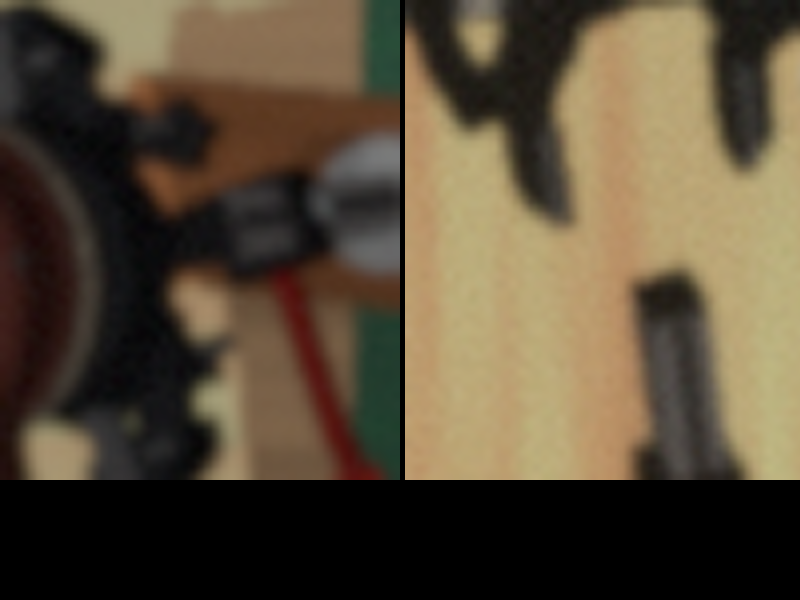

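The side crop shows the tips straddling the post at about (220.6,97.5) and (232.5,90.6), with the post top at (223,106). Going down and gripping.

```bash
python3 -m handwheel '{"claw":[0.3,0.3,0.3,0.3,-1,-1,-1,-1,-1,-1],"delta_pos":[[-0.1,0,3],[-0.1,0,6],[-0.1,0,8.7],[-0.1,0,8.7],[-0.1,0,8.7],[-0.1,0,8.7],[-0.1,0,8.7],[-0.1,0,8.7],[-0.1,0,8.7],[-0.1,0,8.7]],"spin":[0,0,0,0,0,0,0,0,0,0]}' 90
```

```text
t: 3.15
ee_pos: [0.4287, 0.226, 0.285]
orientation: [[-0.317, 0.948, 0.003], [0.948, 0.317, 0.001], [-0.0, 0.003, -1.0]]
ft_force: [1.4, -0.9, 6.3]
opening: 0.0192
grip_force: 88.5
```

```bash
python3 -m handwheel '{"claw":[-1,-1,-1,-1,-1,-1],"delta_pos":[[0,0,-1],[0,0,-2.5],[0,0,-4],[0,0,-6],[0,0,-6],[0,0,-6]],"spin":[0,0,0,0,0,0]}'
python3 - <<'E'
from h import *
toolmove([.627,.0125,.34],np.deg2rad(94.5))
a=grab('top');b=grab('side')
z=lambda im,x,y,w,h,k:cv2.resize(im[y:y+h,x:x+w],None,fx=k,fy=k,interpolation=cv2.INTER_CUBIC)
c=np.zeros((600,800,3),np.uint8);c[0:600,0:400]=z(a['bgr'],150,220,80,120,5)[:600];c[0:600,400:800]=z(b['bgr'],170,50,80,120,5)
cv2.imwrite('pics/c4.png',c)
E
```

```text
t: 3.9
ee_pos: [0.428, 0.2258, 0.3429]
orientation: [[-0.317, 0.948, -0.0], [0.948, 0.317, -0.0], [0.0, -0.0, -1.0]]
ft_force: [0.5, 0.4, -2.6]
opening: 0.0186
grip_force: 88.1
tcp [0.428  0.2258 0.3429] tooly yaw 0.323 -> dpos cm [-26.55  12.1    0.28] spin -1.3263281477360436 q [ 0.21 -0.21 -0.04  1.74  0.    1.46]
```

View pics/c4.png

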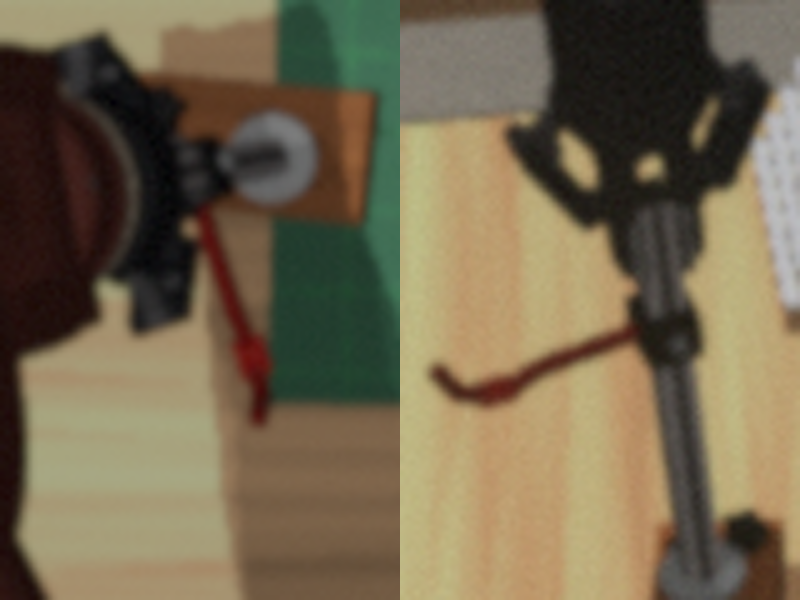

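The post is lifted and upright: flange at top px (204.4,251.4), saddle at about (200.4,291). I'll check both against the TCP.

```bash
python3 - <<'E'
from h import *
a=grab('top');b=grab('side')
for zz in(.093,.098): print(onz(a,204.4,251.4,zz))
s,e=tri(a,(200.4,291),b,(170+95/5,50+388/5));print('saddle',s,e)
d=s-r.get_state()['ee_pos'];print(d,np.hypot(d[0],d[1]),np.rad2deg(np.arctan2(d[1],d[0])))
E
```

```text
[0.42587144 0.22707875 0.093     ]
[0.42606903 0.22601776 0.098     ]
saddle [0.33791099 0.19552893 0.27681587] 0.002234765874154305
[-0.08984746 -0.03023486 -0.06581038] 0.09479827877600443 -161.40123279255226
```

```bash
python3 -m handwheel '{"claw":[-1,-1,-1,-1,-1,-1,-1,-1,-1,-1,-1,-1],"delta_pos":[[-2,0.9,0],[-5,2.3,0],[-8.5,3.9,0],[-12,5.5,0],[-15.5,7.1,0],[-19,8.7,0],[-22.5,10.2,0],[-25.5,11.6,0],[-26.5,12.1,0],[-26.5,12.1,0],[-26.5,12.1,0],[-26.5,12.1,0]],"spin":[-0.1,-0.25,-0.4,-0.56,-0.72,-0.88,-1.04,-1.2,-1.326,-1.326,-1.326,-1.326]}'
python3 - <<'E'
from h import *
toolmove([.627,.0125,.34],np.deg2rad(94.5))
a=grab('top');b=grab('side')
z=lambda im,x,y,w,h,k:cv2.resize(im[y:y+h,x:x+w],None,fx=k,fy=k,interpolation=cv2.INTER_CUBIC)
c=np.zeros((600,800,3),np.uint8);c[0:600,0:400]=z(a['bgr'],240,150,80,120,5)[:600];c[0:600,400:800]=z(b['bgr'],260,140,80,120,5)
cv2.imwrite('pics/c5.png',c)
E
```

```text
t: 5.6
ee_pos: [0.6265, 0.0136, 0.3435]
orientation: [[-0.997, -0.077, 0.0], [-0.077, 0.997, 0.0], [-0.0, 0.0, -1.0]]
ft_force: [-0.9, 0.4, -3.6]
opening: 0.0188
grip_force: 88.3
tcp [0.6265 0.0136 0.3435] tooly yaw 1.648 -> dpos cm [-0.04 -0.11  0.35] spin -0.0011554185777877812 q [-0.19  0.23  0.41  1.74  0.   -0.26]
```

View pics/c5.png

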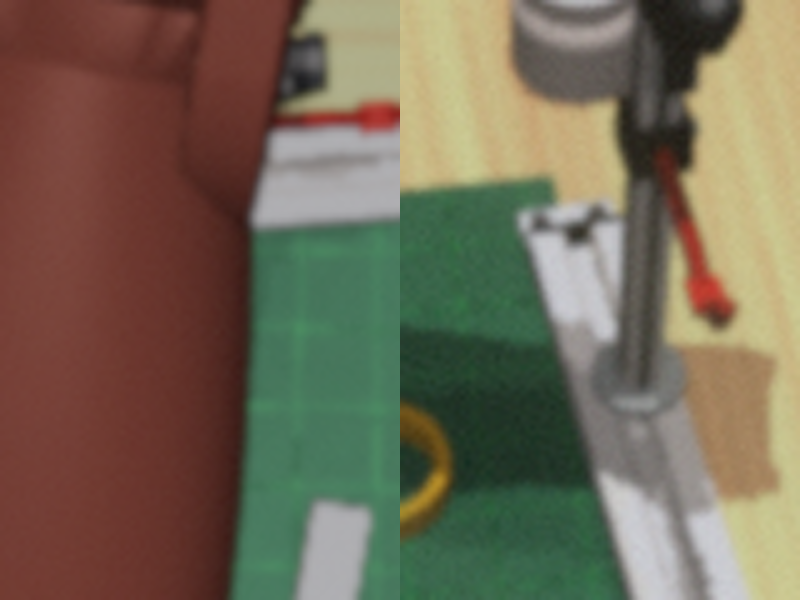

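The side view shows the flange at crop (638,380), over the slot line that runs from (590,250) to (690,530). I'll compare that line with my rail axis.

```bash
python3 - <<'E'
from h import *
b=grab('side')
c=np.array([.627,.0125]);n=np.array([np.cos(.0779),np.sin(.0779)])
for u,v in((590,250),(640,420),(690,530)):
    p=onz(b,260+(u-400)/5,140+v/5,.024);print(p.round(4),'off axis x mm',(n@(p[:2]-c)*1e3).round(1))
g=cv2.cvtColor(b['bgr'],cv2.COLOR_BGR2GRAY)
for y in(.15,.11,-.06,-.1,-.13):
    t=np.array([-n[1],n[0]]);row=[]
    for k in range(-36,38,4):
        q=c+t*y+n*k*1e-3;u,v=proj(b,[*q,.024]);row.append(int(cv2.getRectSubPix(g,(1,1),(u,v))[0,0]))
    print(y,row)
print(list(range(-36,38,4)))
E
```

```text
[0.6229 0.1633 0.024 ] off axis x mm 7.7
[0.632 0.034 0.024] off axis x mm 6.6
[ 0.6468 -0.0431  0.024 ] off axis x mm 15.4
0.15 [84, 85, 127, 182, 199, 200, 199, 192, 190, 193, 190, 175, 171, 190, 197, 167, 110, 88, 91]
0.11 [85, 82, 126, 180, 199, 201, 199, 194, 197, 198, 191, 170, 144, 108, 85, 92, 87, 70, 80]
-0.06 [76, 77, 109, 174, 200, 202, 203, 198, 196, 187, 157, 132, 134, 180, 199, 203, 202, 201, 195]
-0.1 [79, 76, 105, 171, 200, 202, 203, 197, 188, 171, 148, 133, 136, 176, 199, 205, 204, 202, 199]
-0.13 [86, 82, 105, 172, 199, 203, 204, 197, 196, 201, 204, 181, 165, 192, 202, 202, 203, 203, 199]
[-36, -32, -28, -24, -20, -16, -12, -8, -4, 0, 4, 8, 12, 16, 20, 24, 28, 32, 36]
```

```bash
python3 -m handwheel '{"claw":[-1,-1,-1,-1,-1,-1,-1],"delta_pos":[[0,0,1.5],[0,0,3],[0,0,4.5],[0,0,5],[0,0,5.4],[0,0,5.8],[0,0,5.8]],"spin":[0,0,0,0,0,0,0]}'
```

```text
t: 6.62
ee_pos: [0.6277, 0.0129, 0.2902]
orientation: [[-0.997, -0.078, 0.007], [-0.078, 0.997, -0.001], [-0.006, -0.001, -1.0]]
ft_force: [-2.0, 0.7, 18.0]
opening: 0.0189
grip_force: 91.3
```

```bash
python3 - <<'E'
from h import *
s=r.get_state();print(s['torque'],s['ft_force'])
b=grab('side');a=grab('top')
z=lambda im,x,y,w,h,k:cv2.resize(im[y:y+h,x:x+w],None,fx=k,fy=k,interpolation=cv2.INTER_CUBIC)
cv2.imwrite('pics/c6.png',z(b['bgr'],270,170,80,75,8))
g=cv2.cvtColor(a['bgr'],cv2.COLOR_BGR2GRAY)
c=np.array([.627,.0125]);n=np.array([np.cos(.0779),np.sin(.0779)]);t=np.array([-n[1],n[0]])
a0=cv2.cvtColor(cv2.imread('pics/top0.png'),cv2.COLOR_BGR2GRAY)
for y in(.15,.1,.05,0,-.05,-.1,-.15):
    print(y,[int(cv2.getRectSubPix(a0,(1,1),proj(a,[*(c+t*y+n*k*1e-3),.024]))[0,0]) for k in range(-40,42,4)])
E
```

```text
[ 0.50743054  1.53512631 -0.02755272] [-2.04412236  0.68958918 18.0441323 ]
0.15 [80, 79, 90, 122, 145, 151, 151, 149, 149, 151, 151, 150, 145, 145, 150, 151, 152, 151, 148, 146, 146]
0.1 [82, 83, 94, 122, 144, 150, 151, 150, 149, 150, 152, 150, 145, 145, 150, 152, 151, 151, 149, 147, 146]
0.05 [84, 86, 92, 120, 143, 151, 151, 150, 149, 150, 151, 148, 140, 138, 147, 151, 151, 151, 149, 146, 146]
0 [89, 87, 92, 118, 143, 151, 151, 150, 149, 149, 151, 147, 135, 134, 145, 151, 152, 151, 148, 147, 147]
-0.05 [86, 82, 87, 117, 143, 151, 151, 150, 148, 149, 151, 146, 135, 139, 148, 152, 152, 151, 150, 148, 147]
-0.1 [85, 84, 90, 117, 143, 151, 151, 150, 148, 150, 151, 147, 135, 139, 149, 151, 151, 151, 150, 148, 147]
-0.15 [86, 90, 99, 117, 141, 150, 151, 150, 148, 150, 151, 151, 148, 146, 149, 151, 151, 151, 150, 148, 147]
```

View pics/c6.png

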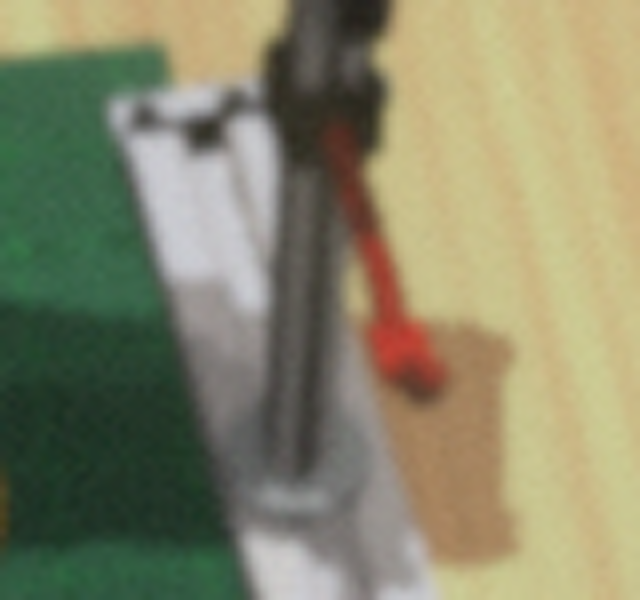

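```bash
python3 - <<'E'
from m import *
b=grab('side')
s=r.get_state();R=np.array(s['orientation']);org=s['ee_pos']+R[:,2]*.251
print('origin est',org,'px of flange top centre',proj(b,org+[0,0,.006]))
# flange rim extremes along row through its centre, gray levels
g=cv2.cvtColor(b['bgr'],cv2.COLOR_BGR2GRAY);h=hsv(b)
for v in range(222,236,2): print(v,g[v,290:330].tolist())
c=np.array([.627,.0125]);n=np.array([np.cos(.0779),np.sin(.0779)]);t=np.array([-n[1],n[0]])
print('rail edges/slot px near flange',[tuple(np.round(proj(b,[*(c+n*k),.024]),1)) for k in(-.03,-.011,.011,.03)])
E
```

```text
origin est [0.62936184 0.01270314 0.039164  ] px of flange top centre (np.float64(308.6203885976686), np.float64(225.69703989675818))
222 [48, 50, 50, 53, 63, 83, 106, 116, 111, 106, 100, 90, 83, 74, 76, 85, 84, 66, 60, 66, 88, 103, 116, 124, 130, 143, 146, 142, 134, 132, 133, 131, 135, 134, 132, 138, 140, 138, 138, 139]
224 [46, 46, 46, 51, 53, 72, 88, 102, 100, 95, 92, 91, 83, 70, 73, 86, 85, 65, 63, 74, 92, 104, 115, 121, 122, 132, 143, 145, 138, 132, 134, 133, 139, 137, 134, 135, 134, 134, 142, 138]
226 [48, 51, 46, 51, 51, 55, 72, 86, 94, 94, 99, 93, 85, 80, 78, 88, 85, 68, 61, 76, 93, 105, 110, 117, 122, 128, 137, 147, 144, 137, 132, 141, 132, 139, 136, 138, 135, 138, 136, 141]
228 [46, 47, 48, 48, 49, 53, 61, 73, 84, 92, 95, 96, 92, 90, 90, 91, 84, 70, 73, 92, 107, 116, 118, 118, 120, 121, 133, 147, 145, 140, 133, 133, 136, 141, 141, 137, 131, 136, 135, 140]
230 [47, 47, 47, 46, 53, 47, 56, 67, 81, 94, 104, 105, 106, 113, 119, 111, 103, 100, 103, 114, 119, 118, 119, 116, 116, 122, 135, 146, 152, 148, 137, 133, 134, 139, 141, 140, 135, 136, 136, 139]
232 [47, 44, 50, 51, 48, 45, 50, 63, 74, 91, 102, 116, 127, 144, 145, 146, 141, 143, 145, 146, 134, 119, 111, 110, 118, 136, 146, 149, 148, 151, 146, 139, 134, 135, 140, 138, 134, 135, 136, 139]
234 [47, 44, 49, 44, 46, 50, 51, 59, 77, 98, 111, 117, 115, 112, 118, 112, 111, 107, 110, 112, 117, 113, 114, 115, 125, 142, 149, 148, 148, 150, 147, 145, 133, 134, 138, 139, 135, 135, 134, 137]
rail edges/slot px near flange [(np.float64(297.1), np.float64(232.1)), (np.float64(303.7), np.float64(231.0)), (np.float64(311.3), np.float64(229.6)), (np.float64(317.9), np.float64(228.5))]
```

```bash
python3 - <<'E'
from m import *
b=grab('side')
s0=cv2.imread('pics/side0.png');t0=cv2.imread('pics/top0.png');a=grab('top')
c=np.array([.627,.0125]);n=np.array([np.cos(.0779),np.sin(.0779)]);t=np.array([-n[1],n[0]])
ks=list(range(-44,46,3));print(ks)
for nm,f,im in(('side',b,s0),('top',a,t0)):
  for y in(.12,.06,0,-.06,-.12):
    q=np.array([cv2.getRectSubPix(im,(1,1),proj(f,[*(c+t*y+n*k*1e-3),.024]))[0,0] for k in ks]).astype(int)
    print(nm,y,'B',q[:,0].tolist())
E
```

```text
[-44, -41, -38, -35, -32, -29, -26, -23, -20, -17, -14, -11, -8, -5, -2, 1, 4, 7, 10, 13, 16, 19, 22, 25, 28, 31, 34, 37, 40, 43]
side 0.12 B [63, 62, 61, 64, 73, 100, 147, 180, 191, 190, 192, 189, 185, 183, 187, 189, 185, 172, 157, 165, 180, 188, 191, 189, 187, 178, 157, 136, 127, 126]
side 0.06 B [69, 69, 68, 69, 71, 99, 145, 179, 189, 194, 193, 189, 182, 182, 187, 192, 187, 172, 158, 167, 185, 189, 192, 189, 190, 179, 161, 133, 128, 127]
side 0 B [68, 69, 71, 70, 71, 94, 141, 179, 192, 193, 193, 191, 186, 184, 189, 191, 189, 171, 148, 155, 177, 190, 192, 192, 190, 180, 160, 141, 132, 133]
side -0.06 B [68, 71, 69, 67, 68, 87, 133, 175, 191, 193, 194, 193, 187, 182, 190, 193, 188, 171, 152, 158, 179, 191, 194, 194, 192, 186, 165, 146, 136, 135]
side -0.12 B [71, 71, 70, 70, 67, 83, 131, 175, 191, 194, 194, 192, 188, 185, 188, 193, 192, 177, 161, 162, 181, 191, 192, 195, 194, 189, 173, 149, 135, 128]
top 0.12 B [74, 74, 73, 74, 87, 115, 140, 151, 154, 155, 153, 151, 149, 151, 153, 153, 150, 143, 143, 147, 152, 154, 154, 153, 150, 140, 126, 117, 114, 112]
top 0.06 B [77, 75, 77, 75, 83, 109, 135, 148, 153, 154, 152, 149, 147, 149, 152, 154, 153, 148, 144, 146, 151, 153, 154, 154, 151, 141, 127, 117, 114, 114]
top 0 B [76, 77, 78, 78, 86, 109, 136, 150, 154, 154, 154, 151, 150, 151, 152, 152, 149, 140, 133, 137, 147, 153, 155, 154, 150, 141, 128, 119, 117, 120]
top -0.06 B [77, 76, 76, 76, 84, 106, 132, 148, 153, 154, 153, 151, 149, 150, 152, 154, 149, 142, 139, 144, 150, 153, 154, 154, 151, 143, 131, 123, 119, 118]
top -0.12 B [77, 77, 78, 76, 82, 104, 130, 146, 153, 154, 154, 152, 150, 150, 152, 154, 152, 146, 139, 141, 148, 153, 154, 155, 152, 144, 133, 123, 117, 116]
```

The rail edges in both old views (−27/+34.5 and −28.5/+33.5 mm about my axis) put the rail 3 mm farther out, and the foot is about 2 mm nearer than the TCP. So I'll lift, shift 5 mm outward and try again.

```bash
python3 -m handwheel '{"claw":[-1,-1,-1,-1,-1,-1,-1,-1],"delta_pos":[[0,0,-1],[0,0,-1.5],[-0.5,0,-1.5],[-0.5,0,-1.5],[-0.5,0,-0.8],[-0.5,0,-0.3],[-0.5,0,0.2],[-0.5,0,0.2]],"spin":[0,0,0,0,0,0,0,0]}'; python3 -c "
from h import *
s=r.get_state();print(s['torque'],s['ft_force'])"
```

```text
t: 7.88
ee_pos: [0.6316, 0.0134, 0.2826]
orientation: [[-0.997, -0.078, -0.001], [-0.078, 0.997, 0.0], [0.001, 0.0, -1.0]]
ft_force: [-0.4, -0.3, -2.8]
opening: 0.0189
grip_force: 88.4
[ 0.06512965 -0.06770175 -0.01656515] [-0.39478998 -0.34003728 -2.79950556]
```

```bash
python3 -m handwheel '{"claw":[-1,-1,-1,-1,-1],"delta_pos":[[0,0,0.3],[0,0,0.6],[0,0,0.8],[0,0,0.8],[0,0,0.8]],"spin":[0,0,0,0,0]}'; python3 -c "
from h import *
s=r.get_state();print(s['torque'],s['ft_force'])"
```

```text
t: 8.5
ee_pos: [0.6318, 0.0133, 0.2753]
orientation: [[-0.997, -0.078, 0.0], [-0.078, 0.997, 0.0], [-0.0, 0.0, -1.0]]
ft_force: [-0.4, -0.1, -4.5]
opening: 0.0191
grip_force: 88.7
[ 0.07331985  0.02229999 -0.00460125] [-0.36260014 -0.06835644 -4.48815242]
```

```bash
python3 -m handwheel '{"claw":[-1,-1,-1],"delta_pos":[[0,0,0.15],[0,0,0.25],[0,0,0.25]],"spin":[0,0,0]}'
```

```text
t: 8.88
ee_pos: [0.6322, 0.0134, 0.2749]
orientation: [[-0.997, -0.078, 0.003], [-0.078, 0.997, -0.0], [-0.003, -0.001, -1.0]]
ft_force: [-1.6, 0.5, 7.9]
opening: 0.019
grip_force: 89.9
```

```bash
python3 -m handwheel '{"claw":[-1,-1,-1,-1,-1,-1,-1,-1,-1,-1,-1,-1],"delta_pos":[[0,0,-0.15],[0,0,-0.15],[0,0,-0.15],[0,0,-0.15],[0,0,-0.15],[0,0,-0.15],[0,0,-0.15],[0,0,-0.15],[0,0,-0.15],[0,0,-0.15],[0,0,-0.15],[0,0,-0.15]],"spin":[0,0.15,0.31,0.47,0.63,0.79,0.95,1.11,1.27,1.43,1.57,1.57]}'
python3 - <<'E'
from m import *
s=r.get_state();print(s['torque'],s['ft_force'])
a=grab('top');b=grab('side')
c=np.zeros((480,800,3),np.uint8);z=lambda im,x,y,w,h,k:cv2.resize(im[y:y+h,x:x+w],None,fx=k,fy=k,interpolation=cv2.INTER_CUBIC)
c[:,:400]=z(a['bgr'],240,160,80,96,5);c[:,400:]=z(b['bgr'],250,120,80,96,5)
cv2.imwrite('pics/c7.png',c)
E
```

```text
t: 10.38
ee_pos: [0.632, 0.0132, 0.2749]
orientation: [[-0.08, 0.997, 0.001], [0.997, 0.08, -0.0], [-0.0, 0.001, -1.0]]
ft_force: [-0.5, -0.1, 4.4]
opening: 0.0192
grip_force: 89.3
[-0.00556005  0.51197744 -0.03891429] [-0.54236638 -0.07871414  4.39521755]
```

View pics/c7.png

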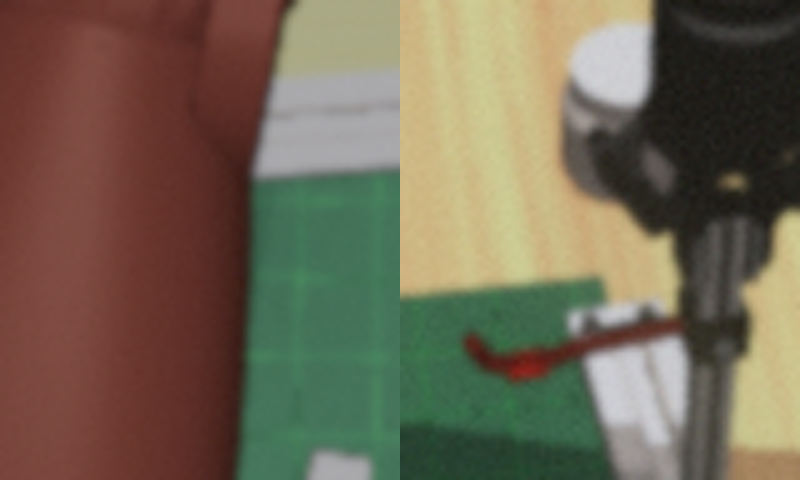

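The arm now points at the robot, with the saddle at side px (275,193.4). I'll release, raise, and move away towards the pail.

```bash
python3 -m handwheel '{"claw":[0,0.3,0.3,0.3,0.3,0.3,0.3,0.3,0.3,0.3,0.3,0.3],"delta_pos":[[0,0,0],[0,0,0],[0,0,-4],[0,0,-8],[0,0,-8.5],[-4,-2.6,-8.5],[-9,-5.9,-8.5],[-14,-9.2,-8.5],[-19,-12.4,-8.5],[-24,-15.7,-8.5],[-27,-17.5,-8.5],[-27,-17.5,-8.5]],"spin":[0,0,0,0,0,0,0,0,0,0,0,0]}' 60
python3 - <<'E'
from m import *
a=grab('top');b=grab('side')
toolmove([.475,-.2755,.3],.083)
c=np.zeros((600,800,3),np.uint8);z=lambda im,x,y,w,h,k:cv2.resize(im[y:y+h,x:x+w],None,fx=k,fy=k,interpolation=cv2.INTER_CUBIC)
c[:,:400]=z(a['bgr'],240,165,80,120,5);c[:,400:]=z(b['bgr'],250,130,80,120,5)
cv2.imwrite('pics/c8.png',c);cv2.imwrite('pics/t8.png',a['bgr']);cv2.imwrite('pics/s8.png',b['bgr'])
E
```

```text
t: 11.98
ee_pos: [0.4775, -0.2715, 0.358]
orientation: [[-0.076, 0.997, -0.001], [0.997, 0.076, 0.001], [0.001, -0.001, -1.0]]
ft_force: [0.8, 0.1, -0.3]
opening: 0.0558
grip_force: 0.0
tcp [ 0.4787 -0.2694  0.3586] tooly yaw 0.079 -> dpos cm [-0.58 -0.41  5.86] spin -0.004349818157682428 q [-0.75  0.    0.19  1.76  0.    0.74]
```

View pics/c8.png

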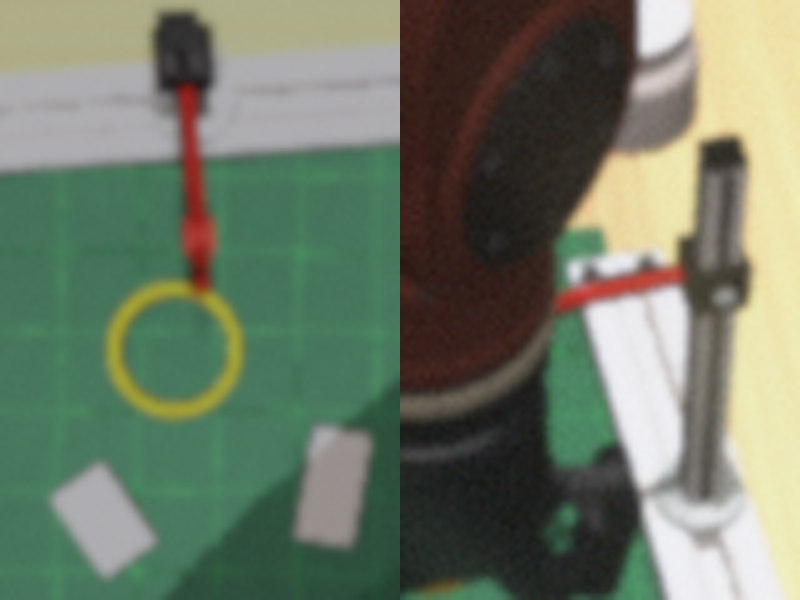

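```bash
python3 - <<'E'
from m import *
a=grab('top');b=grab('side')
p=onz(a,277.6,183,.205);s=onz(a,279.6,212.6,.209);d=s-p;print('arm',p,s,'yaw from -x',np.rad2deg(np.arctan2(-d[1],-d[0])))
print('top end',onz(a,276.6,174,.299))
print('flange',onz(b,250+300/5,130+490/5,.03))
g,e=tri(a,(383,238),b,(261.3,310.8));print('grip',g,e)
E1=tri(a,(366.3,237.5),b,(259.5,290.5));E2=tri(a,(400,238.5),b,(263,331));print(E1,E2)
print('seat from tcp',np.array([.632,.0132])+.095*np.array([-np.cos(.08),-np.sin(.08)]))
E
```

```text
arm [0.61376851 0.01224143 0.205     ] [0.53470399 0.0059004  0.209     ] yaw from -x 4.585346601487425
top end [0.62291389 0.01218612 0.299     ]
flange [0.63429196 0.01518989 0.03      ]
grip [ 0.47254237 -0.27708251  0.15773526] 0.003002274788612377
(array([ 0.47335694, -0.23070066,  0.16197533]), np.float64(0.002962672145910018)) (array([ 0.47165297, -0.32305694,  0.15883784]), np.float64(0.0028697093717614977))
seat from tcp [0.53730384 0.0056081 ]
```

```bash
python3 - <<'E'
from h import *
toolmove([.4725,-.248,.161],-.018)
E
```

```text
tcp [ 0.4791 -0.2687  0.359 ] tooly yaw 0.08 -> dpos cm [ 2.1  -0.49 19.8 ] spin 0.0983446549762308 q [-0.75  0.    0.19  1.76  0.    0.74]
```

```bash
python3 -m handwheel '{"claw":[0.3,0.3,0.3,0.3,0.3,0.3,0.3],"delta_pos":[[2.1,-0.5,3],[2.1,-0.5,8],[2.1,-0.5,12],[2.1,-0.5,16],[2.1,-0.5,18.5],[2.1,-0.5,19.8],[2.1,-0.5,19.8]],"spin":[0.1,0.1,0.1,0.1,0.1,0.1,0.1]}'
python3 - <<'E'
from m import *
a=grab('top');b=grab('side')
c=np.zeros((480,800,3),np.uint8);z=lambda im,x,y,w,h,k:cv2.resize(im[y:y+h,x:x+w],None,fx=k,fy=k,interpolation=cv2.INTER_CUBIC)
c[:,:400]=z(a['bgr'],340,190,80,96,5);c[:,400:]=z(b['bgr'],220,260,80,96,5)
cv2.imwrite('pics/c9.png',c)
E
```

```text
t: 13.05
ee_pos: [0.4721, -0.2483, 0.1609]
orientation: [[0.02, 1.0, -0.001], [1.0, -0.02, 0.001], [0.001, -0.001, -1.0]]
ft_force: [0.6, -0.4, 0.5]
opening: 0.0553
grip_force: 0.0
```

View pics/c9.png

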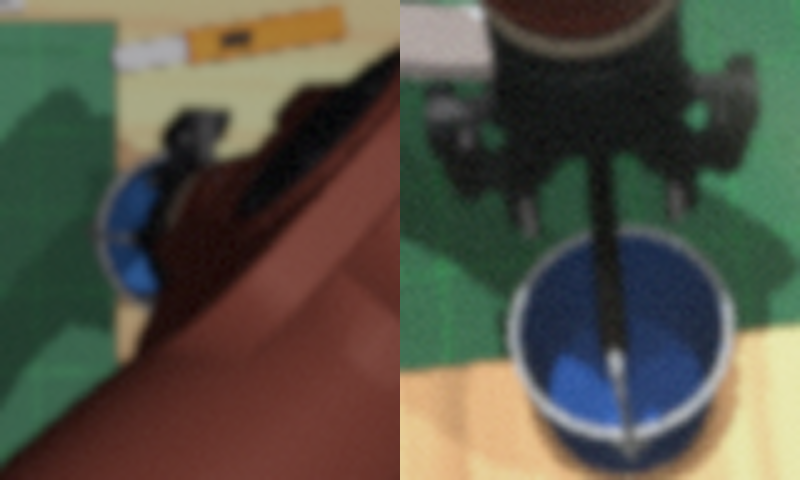

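The fingers straddle the sleeve: tips at side crop (525,220) and (680,210), sleeve at x=600. I'll grip and lift.

```bash
python3 -m handwheel '{"claw":[-1,-1,-1,-1,-1,-1,-1,-1,-1,-1],"delta_pos":[[0,0,0],[0,0,0],[0,0,0],[0,0,0],[0,0,0],[0,0,-1],[0,0,-4],[0,0,-8],[0,0,-10],[0,0,-10]],"spin":[0,0,0,0,0,0,0,0,0,0]}' 70
python3 - <<'E'
from m import *
b=grab('side');h=hsv(b);s=r.get_state();T=s['ee_pos'];print(T,s['torque'])
B=((h[...,0]>100)&(h[...,0]<125)&(h[...,1]>100)).astype(np.uint8)*255
c=big(cv2.morphologyEx(roi(B,200,200,330,380),cv2.MORPH_CLOSE,np.ones((9,9))));print('blue',cv2.boundingRect(c),cv2.fitEllipse(c))
print('expect rim ctr',proj(b,[T[0],T[1]-.029,T[2]-.083]),'foot',proj(b,[T[0],T[1]-.029,T[2]-.161]))
toolmove([.43,.035,.261],.08);toolmove([.5327,.0347,.261],.08)
E
```

```text
t: 14.4
ee_pos: [0.4725, -0.2496, 0.2628]
orientation: [[0.021, 1.0, 0.002], [1.0, -0.021, -0.002], [-0.002, 0.002, -1.0]]
ft_force: [-0.2, 0.1, -2.8]
opening: 0.009
grip_force: 68.5
[ 0.4721506  -0.24921332  0.26125698] [ 0.04255719 -0.02509393 -0.0068441 ]
blue (242, 287, 41, 49) ((262.3440856933594, 309.710693359375), (39.65271759033203, 48.95161819458008), 178.03892517089844)
expect rim ctr (np.float64(260.03791385244074), np.float64(307.09017829685774)) foot (np.float64(261.6111894090024), np.float64(322.68881234507285))
tcp [ 0.4722 -0.2492  0.2613] tooly yaw -0.021 -> dpos cm [ 2.833e+01 -4.810e+00  2.000e-02] spin -0.10104795213443074 q [-0.73 -0.1  -0.09  1.58  0.    0.86]
tcp [ 0.4722 -0.2492  0.2613] tooly yaw -0.021 -> dpos cm [2.851e+01 5.460e+00 2.000e-02] spin -0.10104795213443074 q [-0.73 -0.1  -0.09  1.58  0.    0.86]
```

```bash
python3 -m handwheel '{"claw":[-1,-1,-1,-1,-1,-1,-1,-1,-1,-1,-1,-1],"delta_pos":[[1.5,-1,0],[4,-2.5,0],[7,-4.8,0],[10,-4.8,0],[13,-4.8,0],[16,-4.8,0],[19,-4.8,0],[22,-4.8,0],[25,-4.8,0],[27.3,-4.8,0],[28.4,-4.8,0],[28.4,-4.8,0]],"spin":[0,0,0,0,-0.02,-0.04,-0.06,-0.08,-0.1,-0.1,-0.1,-0.1]}'
python3 - <<'E'
from m import *
a=grab('top');b=grab('side');h=hsv(b);s=r.get_state();T=s['ee_pos']
B=((h[...,0]>100)&(h[...,0]<125)&(h[...,1]>100)).astype(np.uint8)*255
c=big(cv2.morphologyEx(roi(B,180,130,330,340),cv2.MORPH_CLOSE,np.ones((9,9))));print('blue',cv2.boundingRect(c),cv2.fitEllipse(c))
# visible sleeve: dark pixels, print band near sleeve's free part
for k in(0,-.03,-.046,-.053): print(k,proj(b,[T[0]-.08*k,T[1]-.029+k,T[2]-.003]))
print('expect rim',proj(b,[T[0]+.002,T[1]-.029,T[2]-.083]))
q=red(b);y,x=np.nonzero(roi(q,240,150,320,230));print('red x',x.min(),x.max(),'y',y.min(),y.max(),'tip exp',proj(b,[.5105,.0035,.229]))
q=red(a);y,x=np.nonzero(roi(q,265,178,300,235));print('top red',x.min(),x.max(),y.min(),y.max(),'tip exp',proj(a,[.5105,.0035,.229]))
toolmove([.5327,.0347,.261],.08)
E
```

```text
t: 15.95
ee_pos: [0.4297, 0.0361, 0.2605]
orientation: [[-0.08, 0.997, -0.001], [0.997, 0.08, 0.0], [0.0, -0.001, -1.0]]
ft_force: [-0.1, 0.3, -2.2]
opening: 0.0098
grip_force: 68.5
blue (220, 191, 33, 43) ((235.3681182861328, 211.09033203125), (31.57979393005371, 44.122581481933594), 7.378629684448242)
0 (np.float64(228.99158809339295), np.float64(183.5307073036753))
-0.03 (np.float64(230.72123322109908), np.float64(193.05518416845555))
-0.046 (np.float64(231.6693219350488), np.float64(198.27593660901496))
-0.053 (np.float64(232.08989319725694), np.float64(200.59185748360798))
expect rim (np.float64(232.9854747089231), np.float64(204.75444364386345))
red x 263 306 y 184 195 tip exp (np.float64(263.61555644823125), np.float64(188.99903802528152))
top red 275 282 182 221 tip exp (np.float64(280.2449712084754), np.float64(221.49608665900163))
tcp [0.4299 0.0353 0.2609] tooly yaw 0.079 -> dpos cm [-0.87 10.24 -0.02] spin -0.001251940161525189 q [-0.22 -0.41 -0.36  1.63 -0.    1.27]
```

```bash
python3 - <<'E'
from m import *
b=grab('side');T=r.get_state()['ee_pos'];h=hsv(b)
for v in range(184,210): print(v,h[v,224:244,2].tolist())
E
```

```text
184 [154, 148, 140, 125, 88, 48, 27, 24, 44, 84, 122, 140, 144, 145, 138, 140, 143, 139, 141, 143]
185 [154, 154, 150, 134, 96, 58, 35, 28, 39, 79, 122, 143, 144, 143, 141, 139, 138, 138, 140, 144]
186 [154, 151, 148, 135, 109, 68, 36, 31, 36, 68, 113, 138, 148, 144, 138, 134, 138, 143, 140, 141]
187 [154, 153, 150, 139, 115, 74, 40, 28, 32, 55, 102, 129, 139, 141, 137, 134, 134, 134, 138, 137]
188 [147, 146, 139, 130, 114, 76, 39, 32, 29, 45, 79, 111, 122, 124, 127, 127, 122, 118, 120, 124]
189 [131, 130, 121, 112, 94, 68, 40, 28, 34, 38, 58, 86, 91, 93, 98, 102, 101, 101, 103, 101]
190 [98, 94, 90, 89, 77, 54, 35, 26, 25, 32, 42, 59, 67, 75, 74, 75, 77, 84, 89, 85]
191 [66, 70, 71, 68, 63, 50, 32, 28, 29, 30, 35, 51, 61, 64, 66, 67, 70, 73, 80, 80]
192 [64, 61, 64, 61, 54, 47, 35, 23, 27, 27, 30, 44, 57, 59, 62, 59, 64, 63, 64, 68]
193 [59, 61, 57, 56, 56, 45, 35, 29, 30, 26, 29, 44, 56, 57, 64, 58, 58, 62, 64, 63]
194 [54, 57, 59, 58, 56, 49, 37, 32, 32, 26, 29, 39, 54, 66, 57, 61, 59, 60, 59, 59]
195 [51, 54, 53, 57, 54, 49, 37, 33, 27, 35, 30, 39, 52, 60, 62, 59, 60, 58, 60, 60]
[... 497 characters left out ...]
 59, 61, 62, 62, 60]
202 [54, 57, 53, 55, 60, 57, 59, 58, 62, 83, 90, 79, 63, 61, 62, 63, 59, 63, 61, 58]
203 [56, 51, 57, 53, 59, 63, 60, 60, 60, 73, 83, 75, 62, 63, 59, 61, 66, 57, 63, 58]
204 [57, 52, 56, 58, 60, 57, 59, 60, 60, 68, 83, 77, 63, 63, 61, 61, 62, 59, 61, 60]
205 [55, 53, 55, 57, 58, 54, 58, 61, 58, 68, 80, 74, 72, 63, 61, 63, 63, 61, 59, 61]
206 [52, 54, 58, 57, 56, 60, 60, 60, 59, 64, 69, 74, 62, 60, 60, 63, 58, 59, 62, 62]
207 [53, 53, 53, 56, 59, 57, 59, 61, 58, 61, 62, 68, 61, 62, 62, 57, 58, 59, 63, 61]
208 [51, 56, 55, 58, 60, 57, 58, 60, 60, 60, 63, 69, 64, 64, 62, 63, 63, 61, 58, 60]
209 [53, 55, 51, 55, 59, 59, 59, 62, 62, 61, 63, 70, 68, 66, 61, 62, 61, 60, 60, 60]
```

```bash
python3 -m handwheel '{"claw":[-1,-1,-1,-1,-1,-1,-1,-1],"delta_pos":[[-0.1,1,0],[-0.3,3,0],[-0.5,5,0],[-0.7,7,0],[-0.9,9,0],[-1.1,10.4,0],[-1.1,10.4,0],[-1.1,10.4,0]],"spin":[0,0,0,0,0,0,0,0]}'
python3 - <<'E'
from m import *
b=grab('side');T=r.get_state()['ee_pos'];h=hsv(b);print(T)
print('sleeve end exp',proj(b,[T[0]+.006,T[1]-.075,T[2]-.003]),'mid',proj(b,[T[0]+.002,T[1]-.029,T[2]-.003]),'seat',proj(b,[.5365,.0055,.215]))
q=roi(red(b),230,140,330,230);y,x=np.nonzero(q);print('red',len(x),x.min(),x.max(),y.min(),y.max())
B=((h[...,0]>100)&(h[...,0]<125)&(h[...,1]>100)).astype(np.uint8)*255
c=big(cv2.morphologyEx(roi(B,200,130,340,340),cv2.MORPH_CLOSE,np.ones((9,9))));print('blue',cv2.boundingRect(c))
E
```

```text
t: 17.1
ee_pos: [0.5344, 0.0329, 0.2611]
orientation: [[-0.079, 0.997, -0.001], [0.997, 0.079, 0.0], [0.0, -0.001, -1.0]]
ft_force: [0.5, 0.0, -1.5]
opening: 0.0093
grip_force: 68.5
[0.53428481 0.03297748 0.26128551]
sleeve end exp (np.float64(277.99711972558515), np.float64(194.1913004668047)) mid (np.float64(273.9525723391947), np.float64(179.64060023497336)) seat (np.float64(274.3362028646074), np.float64(191.06127108811245))
red 119 263 306 183 196
blue (260, 188, 32, 43)
```

```bash
python3 -m handwheel '{"claw":[-1,-1,-1,-1,-1,-1],"delta_pos":[[0,0,1],[0,0,2],[0,0,3],[0,0,3.7],[0,0,4.1],[0,0,4.1]],"spin":[0,0,0,0,0,0]}'
```

```text
t: 17.9
ee_pos: [0.5345, 0.0331, 0.2201]
orientation: [[-0.079, 0.997, -0.0], [0.997, 0.079, 0.0], [0.0, -0.0, -1.0]]
ft_force: [-0.9, -0.4, -1.7]
opening: 0.0094
grip_force: 68.6
```

```bash
python3 -m handwheel '{"claw":[-1,-1,-1,-1],"delta_pos":[[0,0,0.2],[0,0,0.4],[0,0,0.4],[0,0,0.4]],"spin":[0,0,0,0]}'
```

```text
t: 18.4
ee_pos: [0.5348, 0.0329, 0.2182]
orientation: [[-0.079, 0.997, 0.002], [0.997, 0.079, -0.001], [-0.001, 0.002, -1.0]]
ft_force: [-5.6, 0.2, 10.0]
opening: 0.0095
grip_force: 69.9
```

```bash
python3 -m handwheel '{"claw":[-1,-1,-0.4,0,0.1,0.1,0.1],"delta_pos":[[0,0,-0.25],[0,0,-0.25],[0,0,-0.25],[0,0,-0.25],[0,0,-0.25],[0,0,-0.25],[0,0,-0.25]],"spin":[0,0,0,0,0,0,0]}'
python3 - <<'E'
from m import *
def look():
    b=grab('side');h=hsv(b)
    q=roi(red(b),230,140,330,230);y,x=np.nonzero(q);print('red',len(x),x.min(),x.max(),y.min(),y.max())
    B=((h[...,0]>100)&(h[...,0]<125)&(h[...,1]>100)).astype(np.uint8)*255
    c=big(cv2.morphologyEx(roi(B,200,130,340,340),cv2.MORPH_CLOSE,np.ones((9,9))));print('blue',cv2.boundingRect(c))
look()
E
```

```text
t: 19.27
ee_pos: [0.5346, 0.0331, 0.2188]
orientation: [[-0.079, 0.997, 0.0], [0.997, 0.079, 0.0], [0.0, 0.0, -1.0]]
ft_force: [0.5, 0.2, -0.2]
opening: 0.0472
grip_force: 0.0
red 104 260 303 184 196
blue (258, 199, 33, 42)
```

```bash
python3 -m handwheel '{"claw":[0.1,0.1,0.1,0.1,0.1,0.1,0.1,0.1,0.1,0.1,0.1,0.1],"delta_pos":[[0,0,-1],[0,0,-3],[0,0,-6],[0,0,-10],[0,0,-13],[3,0,-13],[8,-2,-13],[13,-4,-13],[18,-6,-13],[23,-8,-13],[26,-8,-13],[26,-8,-13]],"spin":[0,0,0,0,0,0,0,0,0,0,0,0]}'
python3 - <<'E'
from m import *
a=grab('top');b=grab('side')
for n,f,bo,br in(('side',b,(230,140,330,230),(200,130,340,340)),('top',a,(262,178,300,235),(240,170,320,270))):
    h=hsv(f);q=roi(red(f),*bo);y,x=np.nonzero(q);print(n,'red',len(x),x.min(),x.max(),y.min(),y.max())
    B=((h[...,0]>100)&(h[...,0]<125)&(h[...,1]>100)).astype(np.uint8)*255
    m=cv2.morphologyEx(roi(B,*br),cv2.MORPH_CLOSE,np.ones((9,9)))
    if m.any(): print('blue',cv2.boundingRect(big(m)))
h=hsv(a)
for v in range(200,226,2): print(v,h[v,262:300,2].tolist())
print('exp sleeve mid top',proj(a,[.5365,.0055,.215]),'ends',proj(a,[.5328,.0515,.215]),proj(a,[.5402,-.0405,.215]),'rim',proj(a,[.5365,.0055,.135]))
# post shaft in side view: dark columns
g=hsv(b)[...,2]
for v in(165,180,200,215,225): print(v,g[v,296:328].tolist())
E
```

```text
t: 20.82
ee_pos: [0.4337, 0.2876, 0.3495]
orientation: [[-0.082, 0.997, 0.001], [0.997, 0.082, 0.0], [0.0, 0.001, -1.0]]
ft_force: [0.0, -0.4, 0.3]
opening: 0.0472
grip_force: 0.0
side red 127 260 303 184 196
blue (258, 199, 33, 42)
top red 105 276 281 185 225
blue (266, 200, 30, 30)
200 [108, 108, 108, 110, 109, 108, 108, 115, 123, 124, 118, 102, 89, 76, 84, 116, 133, 125, 95, 58, 59, 60, 67, 77, 86, 93, 105, 116, 120, 119, 117, 114, 113, 113, 113, 113, 114, 117]
202 [106, 108, 107, 109, 112, 116, 120, 114, 102, 87, 72, 61, 56, 52, 70, 108, 129, 129, 106, 65, 66, 63, 58, 56, 54, 55, 60, 71, 90, 107, 118, 120, 113, 108, 106, 106, 106, 110]
204 [106, 106, 108, 114, 119, 115, 98, 75, 59, 54, 56, 61, 71, 83, 82, 96, 127, 134, 115, 109, 123, 121, 114, 106, 95, 78, 62, 53, 53, 63, 84, 109, 119, 117, 110, 107, 106, 109]
206 [106, 108, 116, 118, 106, 80, 60, 55, 55, 66, 87, 111, 128, 136, 125, 90, 122, 131, 114, 117, 141, 150, 149, 148, 142, 132, 116, 93, 71, 57, 54, 72, 96, 117, 123, 114, 108, 111]
208 [106, 111, 116, 109, 81, 60, 53, 60, 79, 107, 131, 146, 148, 144, 126, 88, 112, 124, 110
[... 1876 characters left out ...]
76, 89, 121, 165, 185, 187, 186, 192, 191, 189, 190, 190, 189, 191, 189, 190]
180 [170, 169, 158, 152, 147, 124, 86, 62, 52, 60, 81, 93, 92, 77, 62, 68, 84, 92, 94, 119, 159, 183, 188, 189, 187, 189, 190, 190, 190, 189, 187, 189]
200 [185, 184, 192, 190, 181, 165, 157, 166, 161, 124, 87, 91, 91, 84, 71, 71, 82, 111, 145, 171, 183, 187, 186, 184, 183, 187, 186, 187, 188, 190, 186, 191]
215 [192, 194, 195, 191, 184, 185, 189, 190, 174, 128, 87, 80, 83, 73, 63, 69, 86, 113, 150, 177, 185, 188, 184, 186, 185, 186, 183, 186, 184, 188, 187, 185]
225 [119, 162, 184, 182, 178, 154, 129, 102, 87, 73, 69, 76, 79, 76, 58, 64, 86, 99, 123, 150, 165, 169, 173, 180, 184, 185, 186, 187, 187, 188, 188, 187]
```

```bash
python3 - <<'E'
from m import *
b=grab('side');a=grab('top');s0=cv2.imread('pics/s8.png');t0=cv2.imread('pics/t8.png')
def sh(im,v,x0,x1):
    w=np.clip(150-cv2.cvtColor(im,cv2.COLOR_BGR2GRAY)[v,x0:x1].astype(float),0,None);return (w*np.arange(x0,x1)).sum()/w.sum()
for v in range(160,226,6): print(v,round(sh(s0,v,299,322),1),round(sh(b['bgr'],v,299,322),1))
# image shift of patches between s8 and now (phase correlation): top of post, flange
for nm,i0,i1,bx in(('side top',s0,b['bgr'],(306,154,326,176)),('side flange',s0,b['bgr'],(296,216,326,238)),('top: post top',t0,a['bgr'],(264,164,286,184))):
    x0,y0,x1,y1=bx;tp=cv2.cvtColor(i0,cv2.COLOR_BGR2GRAY)[y0:y1,x0:x1];R=cv2.cvtColor(i1,cv2.COLOR_BGR2GRAY)[y0-10:y1+10,x0-10:x1+10]
    k=4;m=cv2.matchTemplate(cv2.resize(R,None,fx=k,fy=k),cv2.resize(tp,None,fx=k,fy=k),cv2.TM_CCOEFF_NORMED);_,q,_,l=cv2.minMaxLoc(m);print(nm,l[0]/k-10,l[1]/k-10,round(q,3))
for n,f in(('s',b),('t',a)): print(n,'rail axis x px/mm',(np.array(proj(f,[.64,.013,.03]))-proj(f,[.63,.013,.03]))/10, 'at z.3',(np.array(proj(f,[.64,.013,.3]))-proj(f,[.63,.013,.3]))/10)
E
```

```text
160 313.9 308.2
166 313.9 309.1
172 313.3 309.3
178 310.8 307.8
184 310.0 307.6
190 312.0 309.5
196 311.7 309.3
202 311.2 309.2
208 310.7 309.0
214 310.3 309.3
220 310.0 309.2
side top -4.5 1.0 0.933
side flange -0.75 0.0 0.968
top: post top 0.25 4.0 0.985
s rail axis x px/mm [ 0.3537061  -0.03824365] at z.3 [ 0.42551349 -0.04178818]
t rail axis x px/mm [ 0.00381634 -0.31987495] at z.3 [ 0.00507484 -0.4087362 ]
```

The pail hangs with its sleeve centred on the hook. The post tilts only about 0.03 rad from the play, the flange is still on the rail, and the gripper is well clear. Handing in.

```bash
python3 -c "
from plant import r
print(r.close_job())"
```

```text
the job is handed in; nothing more can be done
None
```

The post is locked in the rail with its arm towards the robot, and the blue pail hangs upright on the hook by its mid-grip; I handed the job in at about 21 s (no verdict came back), but I viewed 11 pictures, one over the limit of 10.

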